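# Free the cam lock and mate the plug on the jig

### The job

On the connector jig, first push the red-knobbed lever of the brass cam round until the lever lies in line with the red index line on the base plate, which is the cam's low point and frees the follower. Only then push the blue plate of the slide forward, away from you, until the slide is fully home against its stop and the white plug is in the black receptacle. Leave the lever in line with the index line, and leave the flux bottle, heat sink and roll of amber tape where they are.

Things in the scene. Friction and masses are not known exactly. Their poses are not given: they have to be found in the camera images.
- jig: Connector jig: aluminium plate fixed to the worktop, 244 x 185 x 12 mm, with rails, black receptacle (top 58 mm above the worktop) and the other parts. Origin on the worktop; plate x -127..+117, y -100..+85 mm. Its +x is 'forward', the slide's travel (roughly away from the robot), +y left of it, z up. An open test box, its lid up to 340 mm high, stands on the worktop to the left of the jig.
- cam (a joint): Angle of the brass cam and its lever, rad. 0: low point, lever points forward (jig +x) over the red index line, follower free. Positive: lever turned clockwise from above, to the right (1.57: to jig -y; 2.4: back right). Range -0.8 to 2.7, no catch at 0; starts between 1.1 and 2.5. Friction of about 0.12 N m (some 2 N at the knob) keeps it where it is left.
- cam_axis (a point): Point on the vertical cam axis, 58 mm above the worktop, at jig x +20, y -40 mm. The brass disc (48 mm diameter, 14 to 30 mm above the worktop, its centre 14 mm off the axis towards the lever's end) and the steel lever above it turn about this axis.
- lever_knob (a point): Middle of the red upright knob on the lever's end, 62 mm above the worktop: a cylinder 20 mm in diameter, from 44 to 80 mm above the worktop, 55 mm from the cam axis. The flat lever under it is 14 mm wide, its top 38 mm above the worktop. It is pushed sideways, square to the lever.
- index_mark (a point): The middle of the red index line, painted on the base plate straight forward of the cam axis, 80 mm from it; 20 mm long, 5 mm wide, 12 mm above the worktop.
- slide (a joint): Forward travel of the follower slide along jig +x, m. 0: right back; 0.036: fully home against its stop. Starts between 0 and 0.005. Friction of about 2.5 N keeps it where it is left; no spring. With the cam away from its low point the slide's steel nose runs against the cam and the slide cannot go home.
- push_face (a point): Middle of the rear face (towards jig -x) of the blue upright push plate; moves with the slide. At slide 0: jig x -97, y +15, z +50 mm. Plate 70 mm wide, 10 thick, 14 to 76 mm above the worktop. Rail end blocks behind it on the base are 30 mm high. In front of it is the grey crosshead, top 34 mm above the worktop, with the white plug on it up to 46 mm.
- flux_bottle: Loose bystander: amber bottle with a black spout, 34 mm in diameter, 81 mm high; origin at the centre of its underside. It stands to the right of the jig.
- heat_sink: Loose bystander: finned aluminium heat sink, 40 x 50 x 23 mm; origin at the centre of its underside. It lies to the right of the jig.
- tape_amber: Loose bystander: roll of amber tape lying flat, 72 mm in diameter, 19 mm high; origin at the centre of its underside. It lies further right of the jig.

How it is judged:
By the outcome, as a careful person would: the job done as asked, in the order asked, and still so for the second after the job is handed in, with the robot touching nothing.
It also fails if it takes over 58 s, if anything falls off the work surface, if the arm or the gripper's body presses on something with over 40 N, if the wrist force passes 120 N, or if a joint passes its speed limit or range.

### The arm

A 6-joint arm with a two-finger parallel gripper is mounted at the origin on a cart in front of the work surface, level with it; the furniture and walls round the work are solid. World frame = base frame: x ahead of the robot, y to its left, z up, the work surface at z = 0. Lengths are in m, angles in rad, forces in N, time in s.
With the tool pointing down it reaches from about 0.3 to 0.85 m from the base axis. Payload 4.2 kg.
Tool frame: the origin (TCP) lies midway between the tips of the shut fingers; the grasp point (between the pads) lies 19 mm behind it; z points along the fingers, y is the line along which they close (so a half turn about z gives the same grasp; the last joint's range is limited). The gripper opens to 91 mm and grips with 3 to 60 N. Pads are 32 mm wide; open, the fingers measure 118 mm over their backs; the gripper's body (76 mm by 178 mm) begins 60 mm behind the grasp point.
Start: joints at [1.084, 0.32, 1.565, -0, 1.257, -0.02], TCP at [0.259, 0.513, 0.214] pointing down, gripper open.
Joint ranges: [-3.11, 3.11], [-0.84, 2.01], [0.21, 2.61], [-1.34, 4.49], [0.05, 2.63], [-2.56, 2.56]. Speed limits (rad/s): [2.57, 2.57, 3.14, 3.14, 3.14, 3.14].

### API

Orientations are given as a unit quaternion [w, x, y, z].
In Python, from workcell import manip, read_camera, camera_info gives the robot as it stands.
- The arm moves only by the tool step_arm, never from a script. Its argument "rows" is a list of rows, each a list of 7 numbers: the shift along the world's x, y, z in cm, then the turn, a rotation vector about the world's x, y, z in rad, then the finger opening in cm, from 0 to 9.12. A call has 1 to 12 rows; each row is the pose to reach, as a shift and turn from the pose commanded when the call began; what a row does not reach only later rows make up. A row lasts 1/12 s, in which the tool goes at most 41.7 mm and 7.16 degrees, less where a joint would pass 70% of its speed; a pose out of reach is approached as far as the arm can. A call with a gripper value outside its range is refused whole. The fingers move at their own pace and stop on an object; "grip_force" is the grip in N (left out, the last holds). Time passes only in rows, so rows that repeat a pose let the fingers close. It gives the time, the measured TCP pose, the force, the opening and the grip force at its end, in the units of the state.
- manip.state(): the state, without advancing time (a new reading comes with each control period).
- read_camera(name): name is "scene" or "top" or "wrist"; returns the picture (400x640x3 uint8, red, green, blue); there is no depth.
- camera_info(name): a dict with "fx", "fy", "cx", "cy" (pixels), "T" (4x4, takes a point from camera to world coordinates); the wrist camera has in their place "hand_eye" (4x4, takes a point from camera to tool coordinates, whose origin is the TCP and whose axes are the flange's). Camera axes: x right, y down, z forward; pixel columns grow to the right and rows downward; lengths in m; the calibration is good to about 2 mm. A picture is of the moment at which its call begins: read the wrist's pose just before it. camera_info takes no time and is no camera call.
- manip.job_done(): hands the job in; it is judged then, once.
The state is a dict: "clock": time; "qpos": joint angles; "qd": joint speeds; "joint_efforts": joint torques, N m; "tool_pos": TCP position; "tool_rot": TCP orientation; "contact_force": force on the tool from outside, world axes, zero at the start; "moment": the same for the moment, N m; "opening": finger opening in m; "grip_force": force on a finger pad.
Only numpy, scipy, OpenCV 4.12 (cv2) and the standard library are available. Lean on these libraries where they do the work, as an engineer would, in place of code of your own. Each camera call takes 0.05 s, during which the arm holds its last target. There are 200 camera calls.

## Working session

There is one attempt and no reset: what is moved stays moved. The work goes in short steps, Python scripts to look and compute and a tool call to move; the robot and the scene stay as the last step left them, time stands still between calls to the robot, and variables do not carry over. Pictures are saved under pics/ and viewed, at most 10 in all, crops included, and the job is handed in when it is done.

Besides the shell and the picture viewer there is one more tool, called after "Emit:" by a JSON object that holds its "method" and its "body". step_arm: Moves the arm, as the interface text tells. Its arguments: {"type":"object","properties":{"rows":{"type":"array","items":{"type":"array","items":{"type":"number"}}},"grip_force":{"type":"number"}},"required":["rows"]}

```bash
mkdir -p pics; ls; python3 - <<'E'
from workcell import manip, read_camera, camera_info
import cv2, numpy as np
for n in ("scene","top"):
    cv2.imwrite(f"pics/{n}0.png", read_camera(n)[:,:,::-1]); i=camera_info(n); print(n,i)
print(manip.state())
E
```

```text
pics
scene {'fx': 409.2186697576062, 'fy': 409.2186697576062, 'cx': 314.3586871877567, 'cy': 194.50769159498068, 'T': array([[ 0.82624396, -0.25197834,  0.5038133 ,  0.11001275],
       [-0.56268068, -0.32683037,  0.75932362, -1.00604402],
       [-0.02667162, -0.91087257, -0.41182496,  0.43192347],
       [ 0.        ,  0.        ,  0.        ,  1.        ]])}
top {'fx': 421.4715708034441, 'fy': 421.4715708034441, 'cx': 316.11823436617607, 'cy': 203.62651379465564, 'T': array([[-0.0170556 , -0.99824806,  0.05665608,  0.4746622 ],
       [-0.99984778,  0.01723646,  0.0027052 , -0.33268525],
       [-0.00367702, -0.05660132, -0.99839009,  1.02800044],
       [ 0.        ,  0.        ,  0.        ,  1.        ]])}
{'clock': 0.1, 'qpos': array([ 1.08400718e+00,  3.20197238e-01,  1.56548772e+00, -3.80600642e-05,
        1.25742319e+00, -1.99737437e-02]), 'qd': array([ 0.00049992, -0.00091645, -0.00143163, -0.00118644,  0.00138477,
       -0.00229048]), 'joint_efforts': array([-4.58849772e-04, -4.13331163e+01, -2.32509863e+01,  7.28186150e-02,
        4.21305047e-02, -8.16217630e-05]), 'tool_pos': array([0.25857084, 0.51309931, 0.21324893]), 'tool_rot': array([-1.72431156e-04,  2.31288369e-01,  9.72884945e-01, -7.38092885e-04]), 'contact_force': array([-0.79404539,  0.02292333, -0.61185279]), 'moment': array([ 0.03841295,  0.00465226, -0.00641995]), 'grip_force': 0.0, 'opening': 0.09123506591881443}
```

View pics/scene0.png

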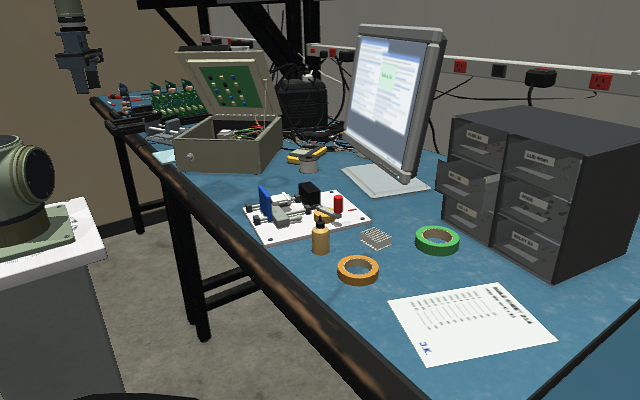

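View pics/top0.png

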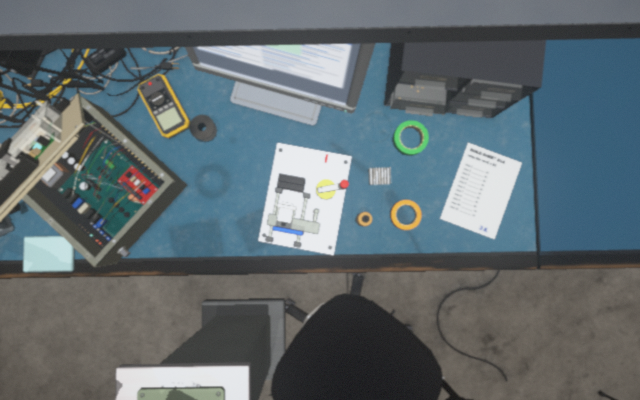

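The scene view shows the jig with the blue plate at (265,203), the red knob at (338,203) and the bottle at (320,238). The top view shows the plate with corners near (278,143), (351,155), (333,254) and (259,241), the index line at (326,158), the knob at (344,184) and the blue plate at (288,232). Next I'll measure these.

```bash
cat > h.py <<'E'
import numpy as np, cv2
from workcell import manip, read_camera, camera_info
def ray(n,uv,z):
    i=camera_info(n);T=i["T"];d=T[:3,:3]@np.array([(uv[0]-i["cx"])/i["fx"],(uv[1]-i["cy"])/i["fy"],1]);o=T[:3,3]
    return (o+d*(z-o[2])/d[2])[:2]
def blobs(m,mn=5):
    n,l,s,c=cv2.connectedComponentsWithStats(m.astype(np.uint8));return [(s[k,4],c[k].round(1),s[k,:4]) for k in range(1,n) if s[k,4]>=mn],l
def masks(im):
    h=cv2.cvtColor(im,cv2.COLOR_RGB2HSV);H,S,V=[h[...,k].astype(int) for k in range(3)]
    return {"red":((H<6)|(H>174))&(S>140)&(V>90),"blue":(H>108)&(H<125)&(S>150)&(V>70),"white":(S<40)&(V>190),"yel":(H>22)&(H<34)&(S>80)}
E
python3 - <<'E'
from h import *
im=cv2.imread("pics/top0.png")[:,:,::-1].copy();m=masks(im)
roi=np.zeros(im.shape[:2],bool);roi[135:262,250:360]=1
for k in m:
    b,l=blobs(m[k]&roi); print(k,[(int(a),c.tolist(),s.tolist()) for a,c,s in b][:8])
b,l=blobs((m["white"]&roi),200)
pts=np.argwhere(m["white"]&roi)[:,::-1].astype(np.float32)
r=cv2.minAreaRect(pts);bx=cv2.boxPoints(r);W=np.array([ray("top",p,.012) for p in bx]);print(r,W.round(4),[np.linalg.norm(W[i]-W[i-1]).round(4) for i in range(4)])
c=np.array(im[135:262,250:380,::-1]);cv2.imwrite("pics/c1.png",cv2.resize(c,None,fx=4.6,fy=4.6,interpolation=cv2.INTER_CUBIC))
E
```

```text
red [(37, [343.9, 183.9], [341, 181, 7, 7])]
blue []
white [(6426, [305.9, 198.0], [258, 143, 94, 112])]
yel [(67, [324.3, 182.9], [317, 180, 16, 7]), (84, [326.3, 194.4], [318, 191, 17, 8])]
((304.660400390625, 198.3113250732422), (77.09403991699219, 100.62153625488281), 10.619654655456543) [[ 0.4456 -0.1875]
 [ 0.6849 -0.2349]
 [ 0.6468 -0.4186]
 [ 0.4086 -0.369 ]] [np.float64(0.1852), np.float64(0.2439), np.float64(0.1876), np.float64(0.2433)]
```

View pics/c1.png

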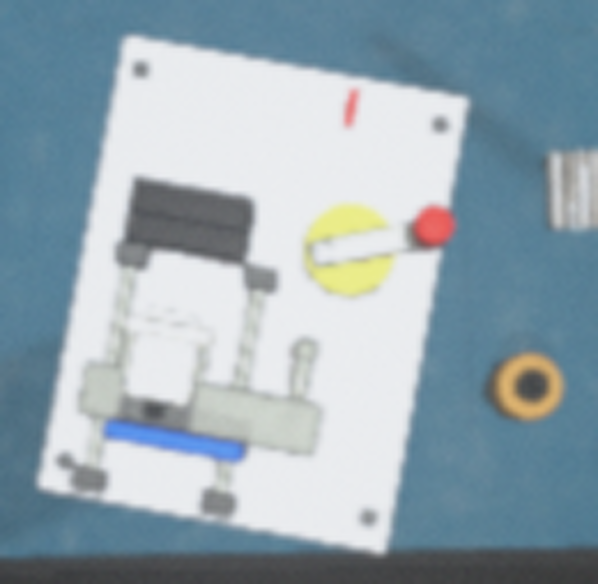

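The crop shows the plate, the index line at crop (350,107), the cam disc at about (350,250), the knob at (434,226), the blue plate at (175,440), and the heat sink and bottle to the right of the plate.

```bash
python3 - <<'E'
from h import *
W=np.array([[.4456,-.1875],[.6849,-.2349],[.6468,-.4186],[.4086,-.369]])
d=W[1]-W[0]+W[2]-W[3];e=W[0]-W[3]+W[1]-W[2];yaw=(np.arctan2(d[1],d[0])+np.arctan2(-e[0],e[1]))/2
R=np.array([[np.cos(yaw),-np.sin(yaw)],[np.sin(yaw),np.cos(yaw)]])
O=W.mean(0)-R@[-.005,-.0075]
im=lambda u,v:(250+(u+.5)/4.6-.5,135+(v+.5)/4.6-.5)
ix=ray("top",im(350,107),.012);ax=O+R@[.02,-.04]
print("yaw",yaw,"O",O,"axis",ax,"idx meas",ix,"pred",O+R@[.1,-.04])
k=ray("top",im(434,226),.08);v=R.T@(k-ax);print("knob",k,"r",np.linalg.norm(v),"cam",-np.arctan2(v[1],v[0]))
b=ray("top",im(175,440),.076);print("blue in jig",R.T@(b-O),"face s0",O+R@[-.097,.015])
for n,p,z in(("bottle",(530,385),.081),("sink l",(550,190),.023)):
    q=ray("top",im(*p),z);print(n,q,R.T@(q-O))
for t in np.linspace(1.5,0,7): print(t.round(2),(ax+R@[.055*np.cos(t),-.055*np.sin(t)]).round(4))
E
```

```text
yaw -0.20161384475096472 O [ 0.5528756  -0.29615317] axis [ 0.56446047 -0.33934797] idx meas [ 0.64323276 -0.35509371] pred [ 0.64284004 -0.35536803]
knob [ 0.57235228 -0.39374438] r 0.05496589728676028 cam 1.2251079871987138
blue in jig [-0.087799    0.01395257] face s0 [ 0.46084413 -0.26203268]
bottle [ 0.49351242 -0.43889602] [-0.0295764  -0.15173907]
sink l [ 0.59600173 -0.4582089 ] [ 0.07470437 -0.1501372 ]
1.5 [ 0.5573 -0.3939]
1.25 [ 0.571 -0.394]
1.0 [ 0.5843 -0.3906]
0.75 [ 0.5964 -0.3841]
0.5 [ 0.6065 -0.3748]
0.25 [ 0.6139 -0.3634]
0.0 [ 0.6183 -0.3504]
```

Emit:
{"method": "step_arm", "body": {"rows": [[0.5,-3,3,0,0,-0.05,4],[1,-7,6,0,0,-0.1,4],[1.5,-11,6,0,0,-0.2,4],[2,-15,6,0,0,-0.3,4],[2.5,-19,6,0,0,-0.4,4],[3,-23,6,0,0,-0.5,4],[4,-27,6,0,0,-0.6,4],[5,-31,6,0,0,-0.7,4],[5.5,-35,6,0,0,-0.8,4],[6,-39,6,0,0,-0.9,4],[6.5,-43,6,0,0,-0.96,4],[7,-47,6,0,0,-0.96,4]]}}

```text
clock: 1.1
tool_pos: [0.3281, 0.0417, 0.2739]
tool_rot: [0.0, 0.655, 0.756, 0.0]
contact_force: [1.7, 0.3, -0.0]
opening: 0.04
grip_force: 0.0
```

```bash
python3 - <<'E'
from h import *
from scipy.spatial.transform import Rotation as Ro
s=manip.state();q=s["tool_rot"];M=Ro.from_quat(np.r_[q[1:],q[0]]).as_matrix();print(s["qpos"].round(3),s["tool_pos"],"y ang",np.arctan2(M[1,1],M[0,1]),"z",M[:,2])
yaw=-.2016;R=np.array([[np.cos(yaw),-np.sin(yaw)],[np.sin(yaw),np.cos(yaw)]]);O=np.array([.5529,-.2962])
im=lambda u,v:(250+(u+.5)/4.6-.5,135+(v+.5)/4.6-.5)
print("recept fr,fl,rr",[(R.T@(ray("top",im(*p),.058)-O)).round(3) for p in((253,198),(135,178),(246,262))])
E
```

```text
[ 0.092 -0.119  1.917  0.     1.344 -0.051] [0.32813947 0.04168188 0.27394018] y ang 0.14244852751761317 z [ 5.04366573e-04  7.53766495e-05 -9.99999870e-01]
recept fr,fl,rr [array([ 0.038, -0.001]), array([0.037, 0.06 ]), array([ 0.006, -0.003])]
```

Emit:
{"method": "step_arm", "body": {"rows": [[1,-4,0,0,0,0,4],[2,-8,0,0,0,0,4],[3,-12,0,0,0,0,4],[5,-16,0,0,0,0,4],[7.5,-19,-1,0,0,0,4],[10,-22,-2,0,0,0,4],[12.5,-25,-3,0,0,0,4],[15,-28,-4,0,0,0,4],[17.5,-31.5,-5,0,0,0,4],[20,-35,-6,0,0,0,4],[22.5,-38.5,-7,0,0,0,4],[24,-41,-8,0,0,0,4]]}}

```text
clock: 2.1
tool_pos: [0.5701, -0.3685, 0.1929]
tool_rot: [0.0, 0.654, 0.756, 0.0]
contact_force: [0.3, -0.2, 0.2]
opening: 0.0404
grip_force: 0.0
```

Emit:
{"method": "step_arm", "body": {"rows": [[0.4,-2.5,0,0,0,0,4],[0.4,-2.5,0,0,0,0,4],[0.4,-2.5,0,0,0,0,4]]}}

```text
clock: 2.35
tool_pos: [0.5724, -0.3923, 0.1923]
tool_rot: [-0.001, 0.655, 0.756, 0.0]
contact_force: [0.2, 0.4, -0.4]
opening: 0.0398
grip_force: 0.0
```

```bash
python3 - <<'E'
from h import *
from scipy.spatial.transform import Rotation as Ro
s=manip.state();q=s["tool_rot"];M=Ro.from_quat(np.r_[q[1:],q[0]]).as_matrix()
i=camera_info("wrist");im=read_camera("wrist");cv2.imwrite("pics/w1.png",im[:,:,::-1])
T=np.eye(4);T[:3,:3]=M;T[:3,3]=s["tool_pos"];T=T@i["hand_eye"]
print(s["tool_pos"],s["contact_force"],T[:3,3])
for a,c,b in blobs(masks(im)["red"],80)[0]:
    d=T[:3,:3]@[(c[0]-i["cx"])/i["fx"],(c[1]-i["cy"])/i["fy"],1]
    print(a,c,b,[(T[:3,3]+d*(z-T[2,3])/d[2]).round(4) for z in(.08,.062,.012)])
E
```

```text
[ 0.57236279 -0.39227817  0.1922638 ] [ 0.17456431  0.41412651 -0.43185373] [ 0.56108904 -0.31519329  0.36261232]
332 [322.4 199.2] [313 189  20  21] [array([ 0.5739, -0.3904,  0.08  ]), array([ 0.5747, -0.3952,  0.062 ]), array([ 0.5769, -0.4085,  0.012 ])]
```

View pics/w1.png

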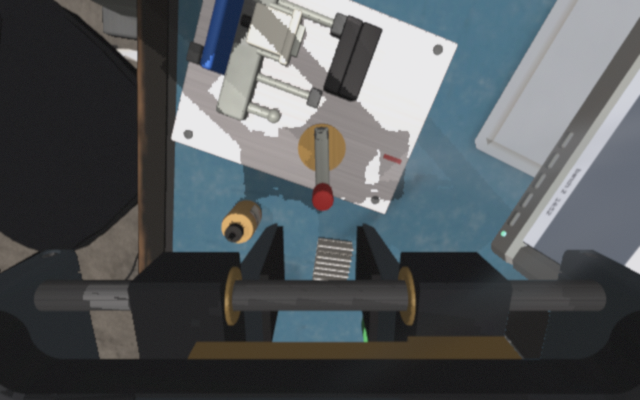

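The wrist view shows the knob centred between the fingers at (322,199), with the bottle at (240,222) and the heat sink at (333,258) clear of the path down. Now I'll descend and grip lightly.

Emit:
{"method": "step_arm", "body": {"rows": [[0.1,0,-3,0,0,0,4],[0.1,0,-6,0,0,0,4],[0.1,0,-9,0,0,0,4],[0.1,-0.1,-11.5,0,0,0,4],[0.1,-0.1,-13.5,0,0,0,4],[0.1,-0.1,-14.5,0,0,0,4],[0.1,-0.1,-14.5,0,0,0,4]]}}

```text
clock: 2.98
tool_pos: [0.5724, -0.3903, 0.0471]
tool_rot: [-0.002, 0.654, 0.756, -0.0]
contact_force: [-0.3, 0.2, 0.0]
opening: 0.0401
grip_force: 0.0
```

Emit:
{"method": "step_arm", "body": {"rows": [[0,0,0,0,0,0,2.4],[0,0,0,0,0,0,1.9],[0,0,0,0,0,0,1.9],[0,0,0,0,0,0,1.9],[0,0,0,0,0,0,1.9]], "grip_force": 8}}

```text
clock: 3.4
tool_pos: [0.5748, -0.393, 0.0508]
tool_rot: [0.002, 0.654, 0.756, 0.0]
contact_force: [-0.2, 1.3, 4.1]
opening: 0.0198
grip_force: 8.0
```

```bash
python3 - <<'E'
from h import *
s=manip.state();print(s["tool_pos"],s["opening"],s["contact_force"])
ax=np.array([.5645,-.3393]);p=s["tool_pos"][:2];v=p-ax;a=np.arctan2(v[1],v[0]);print("cam",-.2016-a,np.hypot(*v))
end=-.2016
for k in range(1,13):
    t=a+(end-a)*k/12; q=ax+.055*np.array([np.cos(t),np.sin(t)]);print(((q-p)*100).round(2),round(t-a,3))
E
```

```text
[ 0.57478766 -0.39303539  0.05083984] 0.01976415150428096 [-0.23426065  1.28989836  4.14775674]
cam 1.1800349065569231 0.054711312527258235
[0.53 0.1 ] 0.098
[1.04 0.28] 0.197
[1.53 0.51] 0.295
[2.   0.78] 0.393
[2.43 1.1 ] 0.492
[2.84 1.46] 0.59
[3.2  1.86] 0.688
[3.53 2.29] 0.787
[3.81 2.75] 0.885
[4.04 3.24] 0.983
[4.23 3.75] 1.082
[4.36 4.27] 1.18
```

Emit:
{"method": "step_arm", "body": {"rows": [[0.53,0.1,0,0,0,0.1,1.9],[1.04,0.28,0,0,0,0.2,1.9],[1.53,0.51,0,0,0,0.3,1.9],[2.0,0.78,0,0,0,0.4,1.9],[2.43,1.1,0,0,0,0.5,1.9],[2.84,1.46,0,0,0,0.6,1.9],[3.2,1.86,0,0,0,0.7,1.9],[3.53,2.29,0,0,0,0.8,1.9],[3.81,2.75,0,0,0,0.9,1.9],[4.04,3.24,0,0,0,1.0,1.9],[4.23,3.75,0,0,0,1.1,1.9],[4.36,4.27,0,0,0,1.2,1.9]]}}

```text
clock: 4.4
tool_pos: [0.6195, -0.3511, 0.0509]
tool_rot: [0.003, 0.111, 0.994, -0.001]
contact_force: [2.9, -1.2, 3.4]
opening: 0.0198
grip_force: 8.0
```

Emit:
{"method": "step_arm", "body": {"rows": [[0,0,0,0,0,0,1.9],[0,0,0,0,0,0,1.9],[0,0,0,0,0,0,1.9]]}}

```text
clock: 4.65
tool_pos: [0.6195, -0.3505, 0.0508]
tool_rot: [0.003, 0.115, 0.993, -0.001]
contact_force: [4.5, 0.0, 4.7]
opening: 0.0201
grip_force: 8.0
```

```bash
cat >> h.py <<'E'
def wristT():
    from scipy.spatial.transform import Rotation as Ro
    s=manip.state();q=s["tool_rot"];T=np.eye(4);T[:3,:3]=Ro.from_quat(np.r_[q[1:],q[0]]).as_matrix();T[:3,3]=s["tool_pos"]
    return s,T@camera_info("wrist")["hand_eye"]
def wray(T,c,z):
    i=camera_info("wrist");d=T[:3,:3]@[(c[0]-i["cx"])/i["fx"],(c[1]-i["cy"])/i["fy"],1];return (T[:3,3]+d*(z-T[2,3])/d[2])[:2]
E
python3 - <<'E'
from h import *
s,T=wristT();im=read_camera("wrist");cv2.imwrite("pics/w2.png",im[:,:,::-1])
v=s["tool_pos"][:2]-[.5645,-.3393];print(s["tool_pos"],s["contact_force"],s["opening"],"cam",-.2016-np.arctan2(v[1],v[0]),np.hypot(*v))
for a,c,b in blobs(masks(im)["red"],30)[0]: print(a,c,b)
E
```

```text
[ 0.61948231 -0.35045997  0.05080109] [4.48127648 0.03487719 4.67619633] 0.02008832698711694 cam -0.001346683735850035 0.056103467823592004
671 [319.7 270.4] [300 259  40  21]
```

View pics/w2.png

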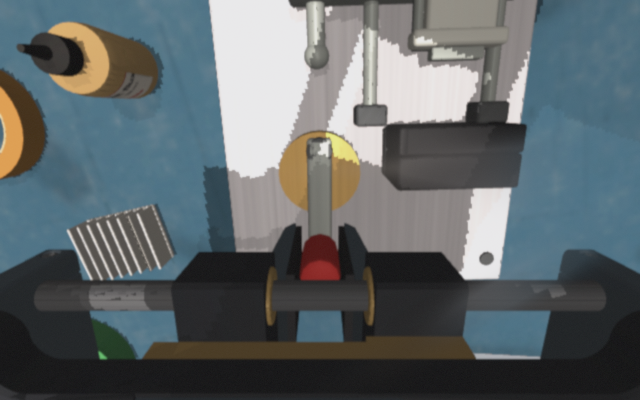

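The lever now points straight forward between the fingers, with the knob at (320,260). I'll release it, lift, and check.

Emit:
{"method": "step_arm", "body": {"rows": [[0,0,0,0,0,0,2.4],[0,0,0,0,0,0,3.4],[0,0,0,0,0,0,3.6],[0,0,0,0,0,0,3.6],[0,0,1,0,0,0,3.6],[0,0,3,0,0,0,3.6],[-1,0,6,0,0,0,3.6],[-3,0.6,10,0,0,0,3.6],[-7,1.4,11,0,0,0,3.6],[-11,2.2,12,0,0,0,3.6],[-11,2.2,12,0,0,0,3.6],[-11,2.2,12,0,0,0,3.6]]}}

```text
clock: 5.7
tool_pos: [0.5057, -0.3277, 0.171]
tool_rot: [0.001, 0.114, 0.993, -0.0]
contact_force: [0.0, -0.8, -1.0]
opening: 0.036
grip_force: 0.0
```

```bash
cat > chk.py <<'E'
import sys
from h import *
for n in ("top","wrist"):
    s,T=wristT();im=read_camera(n);cv2.imwrite(f"pics/{n}_{sys.argv[1]}.png",im[:,:,::-1])
    f=(lambda c,z:wray(T,c,z)) if n=="wrist" else (lambda c,z:ray("top",c,z))
    R=np.array([[.9797,.2003],[-.2003,.9797]])
    for a,c,b in blobs(masks(im)["red"],6)[0]:
        if n=="top" and not(300<c[0]<360 and 140<c[1]<200): continue
        print(n,a,c,b,"knob jig",R.T@(f(c,.07)-[.5529,-.2962]),"line jig",R.T@(f(c,.012)-[.5529,-.2962]))
s=manip.state();print(s["tool_pos"],s["qpos"].round(2),s["contact_force"])
E
python3 chk.py a
```

```text
top 33 [324.8 164.8] [322 161   6   8] knob jig [ 0.07452114 -0.04117773] line jig [ 0.08323099 -0.0405579 ]
wrist 382 [323.3 322. ] [314 312  20  22] knob jig [ 0.07785175 -0.03923243] line jig [ 0.11962194 -0.03958559]
[ 0.50808342 -0.32817853  0.16955924] [-0.59  0.4   1.56  0.    1.18 -1.94] [ 0.40270231  0.20926561 -0.27008756]
```

View pics/wrist_a.png

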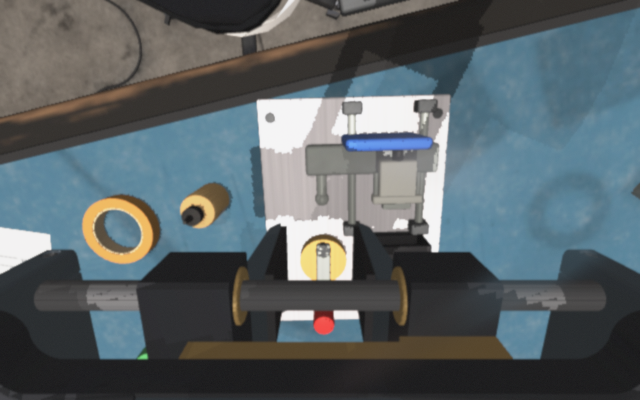

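The lever lies in line with the index line: the knob measures jig y -40 mm and the cam is within about 0.02 rad of zero. Next I'll go behind the blue plate with the fingers shut.

Emit:
{"method": "step_arm", "body": {"rows": [[-2,2,0,0,0,0,0],[-4,4,0,0,0,0,0],[-6,6,0,0,0,0,0],[-8.2,7.3,0,0,0,0,0],[-8.2,7.3,0,0,0,0,0],[-8.2,7.3,-2,0,0,0,0],[-8.2,7.3,-5,0,0,0,0],[-8.2,7.3,-8,0,0,0,0],[-8.2,7.3,-11,0,0,0,0],[-8.2,7.3,-12.5,0,0,0,0],[-8.2,7.3,-12.8,0,0,0,0],[-8.2,7.3,-12.8,0,0,0,0]]}}

```text
clock: 6.8
tool_pos: [0.4261, -0.2549, 0.0396]
tool_rot: [-0.001, 0.113, 0.994, 0.001]
contact_force: [-0.6, 1.0, -0.2]
opening: 0.0001
grip_force: 0.0
```

```bash
python3 - <<'E'
from h import *
s=manip.state();R=np.array([[.9797,.2003],[-.2003,.9797]])
print(s["tool_pos"],R.T@(s["tool_pos"][:2]-[.5529,-.2962]),s["contact_force"],s["opening"])
E
```

```text
[ 0.42611254 -0.25494544  0.03959098] [-0.13247697  0.01502156] [-0.60052602  1.03859068 -0.17644097] 6.417876526659794e-05
```

Emit:
{"method": "step_arm", "body": {"rows": [[0.6,-0.12,0,0,0,0,0],[1.2,-0.24,0,0,0,0,0],[1.6,-0.33,0,0,0,0,0],[2.0,-0.41,0,0,0,0,0],[2.4,-0.49,0,0,0,0,0],[2.8,-0.57,0,0,0,0,0],[3.1,-0.63,0,0,0,0,0],[3.4,-0.7,0,0,0,0,0],[3.7,-0.76,0,0,0,0,0],[4.0,-0.82,0,0,0,0,0],[4.3,-0.88,0,0,0,0,0],[4.6,-0.94,0,0,0,0,0]]}}

```text
clock: 7.8
tool_pos: [0.4716, -0.2642, 0.041]
tool_rot: [-0.0, 0.113, 0.994, 0.0]
contact_force: [-2.4, 0.7, 2.0]
opening: 0.0007
grip_force: 1.4
```

Emit:
{"method": "step_arm", "body": {"rows": [[0.2,-0.04,0,0,0,0,0],[0.4,-0.08,0,0,0,0,0],[0.4,-0.08,0,0,0,0,0]]}}

```text
clock: 8.05
tool_pos: [0.476, -0.2651, 0.0409]
tool_rot: [0.0, 0.113, 0.994, 0.0]
contact_force: [-1.0, 0.7, 0.3]
opening: 0.0005
grip_force: 0.5
```

Emit:
{"method": "step_arm", "body": {"rows": [[0.15,-0.03,0,0,0,0,0],[0.3,-0.06,0,0,0,0,0],[0.3,-0.06,0,0,0,0,0]]}}

```text
clock: 8.3
tool_pos: [0.4786, -0.2656, 0.0409]
tool_rot: [0.0, 0.113, 0.994, 0.0]
contact_force: [-1.1, 1.0, 0.7]
opening: 0.0002
grip_force: 0.9
```

Emit:
{"method": "step_arm", "body": {"rows": [[0.15,-0.03,0,0,0,0,0],[0.3,-0.06,0,0,0,0,0],[0.3,-0.06,0,0,0,0,0]]}}

```text
clock: 8.55
tool_pos: [0.4798, -0.2659, 0.0409]
tool_rot: [-0.002, 0.113, 0.994, 0.0]
contact_force: [-6.1, 0.0, 4.4]
opening: 0.0004
grip_force: 3.2
```

Emit:
{"method": "step_arm", "body": {"rows": [[0.15,-0.03,0,0,0,0,0],[0.3,-0.06,0,0,0,0,0],[0.3,-0.06,0,0,0,0,0]]}}

```text
clock: 8.8
tool_pos: [0.4798, -0.2658, 0.0409]
tool_rot: [-0.005, 0.112, 0.994, 0.001]
contact_force: [-13.8, 0.9, 11.1]
opening: 0.0004
grip_force: 6.9
```

Emit:
{"method": "step_arm", "body": {"rows": [[0.15,-0.03,0,0,0,0,0],[0.3,-0.06,0,0,0,0,0],[0.3,-0.06,0,0,0,0,0]]}}

```text
clock: 9.05
tool_pos: [0.4798, -0.2657, 0.041]
tool_rot: [-0.008, 0.112, 0.994, 0.001]
contact_force: [-22.2, 0.9, 16.8]
opening: 0.0007
grip_force: 10.6
```

It has stalled firmly at the expected home position with 22 N on the tool, so I'll back off, lift, move clear and look.

Emit:
{"method": "step_arm", "body": {"rows": [[-0.5,0.1,0,0,0,0,0],[-1,0.2,0,0,0,0,0],[-2,0.4,0,0,0,0,0],[-4,0.8,0,0,0,0,0],[-5,1,2,0,0,0,0],[-6,1.2,6,0,0,0,0],[-7,1.4,10,0,0,0,0],[-7,1.4,14,0,0,0,0],[-8,2,17,0,0,0,0],[-8,2,20,0,0,0,0],[-8,2,20,0,0,0,0],[-8,2,20,0,0,0,0]]}}

```text
clock: 10.05
tool_pos: [0.4084, -0.2479, 0.2427]
tool_rot: [0.003, 0.113, 0.994, -0.001]
contact_force: [0.2, -0.1, -1.7]
opening: 0.0002
grip_force: 0.0
```

```bash
python3 chk.py b; python3 - <<'E'
from h import *
a=cv2.imread("pics/top_b.png")[135:262,250:380];b=cv2.imread("pics/wrist_b.png")
cv2.imwrite("pics/c2.png",np.hstack([cv2.resize(a,(409,400),interpolation=cv2.INTER_CUBIC),cv2.resize(b,(390,400))]))
E
```

```text
top 30 [324.7 164.5] [322 161   6   7] knob jig [ 0.07515891 -0.04082667] line jig [ 0.08390737 -0.04018558]
wrist 88 [635.  259.2] [629 254  11  12] knob jig [-0.0591553   0.37241524] line jig [-0.02999479  0.43212459]
[ 0.40698002 -0.2470795   0.23993181] [-0.57  0.15  1.73  0.    1.26 -1.91] [-0.8889473  -0.26239542  0.88068474]
```

View pics/c2.png

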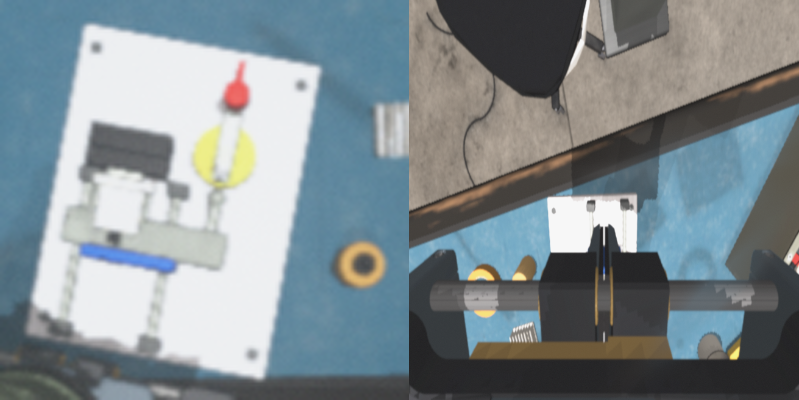

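The picture shows the lever in line with the index line (knob at crop (236,95)), the plug in the receptacle (crop (125,175)), the plate at (128,258), and the bottle and heat sink unmoved. I'll compute the slide travel and bystander shift, and hand in if both are fine.

```bash
python3 - <<'E'
from h import *
R=np.array([[.9797,.2003],[-.2003,.9797]])
p=(250+128.5/3.146-.5,135+258.5/3.15-.5)
x=(R.T@(ray("top",p,.076)-[.5529,-.2962]))[0];print("slide",x+.092)
a,b=[cv2.imread(f"pics/top{k}.png")[150:235,355:425].astype(int) for k in("0","_b")];print("bystander diff px",(abs(a-b).max(2)>40).sum())
if .034<x+.092<.039: print(manip.job_done())
E
```

```text
slide 0.035620746442032857
bystander diff px 0
the job is handed in; nothing more can be done
None
```

The job is handed in: the lever was turned first and lies in line with the index line (within about 0.02 rad), the slide is home (about 35.6 mm of its 36 mm travel) with the plug in the receptacle, and the flux bottle, heat sink and amber tape have not moved.

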